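# Load the abrasive roll into the bench dispenser

## Robot

A 6-joint arm with a two-finger parallel gripper is mounted at the origin on the work surface. World frame = base frame: x ahead of the robot, y to its left, z up, the work surface at z = 0. Lengths are in m, angles in rad, forces in N, time in s.
With the tool pointing down it reaches from about 0.4 to 0.825 m from the base axis. Payload 7 kg.
Tool frame: the origin (TCP) lies between the finger pads; the fingertips stand 11 mm ahead of it and the grasp point (between the pads) lies 8 mm behind it (arm.tips_ahead is the distance from the TCP to the fingertips, in m); z points along the fingers, x is the direction in which the jaws open and shut, and the axes are right-handed (so a half turn about z gives the same grasp; the last joint's range is limited). The gripper opens to 88 mm and grips with 3 to 60 N. Pads are 19 mm wide; open, the fingers measure 130 mm over their backs; the gripper's body (78 mm by 193 mm) begins 47 mm behind the grasp point.
Start: joints at [-0.857, 0.359, 0.012, 0, -1.224, -0.288], TCP at [0.279, -0.615, 0.238] pointing down, gripper open.
Joint ranges: [-3.07, 3.07], [-1.43, 2.12], [-1.02, 1.25], [-3.03, 1.67], [-3.05, -0], [-3.03, 3.03]. Speed limits (rad/s): [2.39, 2.39, 3.01, 3.14, 3.14, 3.14].

## Interface

Orientations are given as [roll, pitch, yaw] about the fixed x, y, z axes, in that order (R = Rz(yaw) Ry(pitch) Rx(roll)).
In Python, from station import arm, optics, finder gives the robot as it stands. The module is installed in compiled form; this text tells all that it offers.
- The arm moves only by the tool apply_moves, never from a script. Its argument "increments" is one flat list of numbers, 6 for each row, row after row: the shift along the world's x, y, z in m, then the turn, a rotation vector about the world's x, y, z in rad. In form: [tx, ty, tz, rx, ry, rz, tx, ty, tz, rx, ry, rz, ...]. A call has 1 to 20 rows; each row shifts and turns the pose as measured when the row begins; what a row does not reach is not made up. A row lasts 1/12 s, in which the tool goes at most 41.7 mm and 7.16 degrees, less where a joint would pass 70% of its speed; a pose out of reach is approached as far as the arm can. A call with a gripper value outside its range is refused whole. "hand" is the closure, from 0 (fully open) to 1 (shut), set as the call begins (left out, the last holds). The fingers move at their own pace and stop on an object; "force" is the grip in N (left out, the last holds). Time passes only in rows, so rows that do not move let the fingers close. It gives the time, the measured TCP pose, the force and the opening at its end, in the units of the state.
- arm.get_state(): the state, without advancing time (a new reading comes with each control period).
- optics.grab_frame(name): name is "scene" or "top" or "wrist"; returns the picture (384x512x3 uint8, red, green, blue); there is no depth.
- optics.camera_model(name): a dict with "fx", "fy", "cx", "cy" (pixels), "world_to_cam" (4x4, takes a point from world to camera coordinates); the wrist camera has in their place "T_tool_cam" (4x4, takes a point from camera to tool coordinates, whose origin is the TCP and whose axes are the tool frame's). Camera axes: x right, y up, looking along -z (the intrinsics and any distortion apply to the point x, -y, -z); pixel columns grow to the right and rows downward; lengths in m; the calibration is good to about 2 mm. A picture is of the moment at which its call begins: read the wrist's pose just before it. camera_model takes no time and is no camera call.
- arm.job_done(): hands the job in, once; it reports no verdict.
Trained networks look in the newest picture that a camera, given by its name, has taken for a name from the list of things; names that differ only in an ending like _2 or _b are one class to them, and where a whole thing is asked for, a point or a joint stands for the part that bears it (a point fixed in the world has none). Each returns a list of dicts, best first, with "conf" (0 to 1); they miss things now and then, are a little off and sometimes report something else, mostly with a low value. They report only what shows in the picture. A call takes as long as a camera call. They do not tell look-alikes from the thing itself.
- finder.find_in(camera, name): "box" ([left, top, right, bottom] in pixels, round what is visible of it).
- finder.landmark_of(camera, name): "point" ([column, row] in pixels: a listed point, or the origin of a listed thing).
The state is a dict: "t": time; "q": joint angles; "qd": joint speeds; "joint_efforts": joint torques, N m; "eef_pos": TCP position; "ee_rot": TCP orientation; "force": force on the tool from outside, world axes, zero at the start; "moment": the same for the moment, N m; "width": finger opening in m.
Only numpy, scipy, OpenCV 4.12 (cv2) and the standard library are available. Lean on these libraries where they do the work, as an engineer would, in place of code of your own. Each camera call takes 0.05 s, during which the arm holds its last target. There are 200 camera calls.

## Task

Load the abrasive roll into the dispenser: take it, with its spring spindle, off the wooden rest, push the sprung end into one of the two cups until the spring is squeezed right in, bring the other end in line with the opposite cup, ease the spring out until that end is fully home and only then let go, so that the spindle hangs by itself in both cups. Go by feel and never force it: the squeezed spring pushes with about 10 N and the plastic cups must not take more than 18 N, not even from a spindle that snaps home. Leave the other things on the bench where they are.

Things in the scene. Friction and masses are not known exactly. Their poses are not given: they have to be found in the camera images.
- roll: reddish-brown abrasive roll on a spring spindle, solid cylinder 56 mm in diameter, 115 mm long, all about 0.34 kg, bears a 50 N grip. Origin at the roll's centre on its axis, y along the axis (it may lie turned about y). The roll was pushed onto the spindle by hand and holds by friction: the spindle's middle lies up to 10 mm either way along the axis from the roll's centre, which is not measured
- roll_plunger_end (a point): centre of the roll's flat end on the plunger's side (its +y). The grey spindle tube, 26 mm in diameter, 166 mm from shoulder to shoulder, sticks out of both ends of the roll. Here a steel plunger, 12 mm in diameter, round nose, sticks 31 mm out of the tube and pushes in by 18 mm at most: the spring gives 3 N at first and 0.4 N more per mm, 10 N when fully in, then it is solid
- roll_pin_end (a point): centre of the roll's flat end on the pin's side (its -y). Here the spindle tube ends in a flat shoulder with a fixed plain pin, 12 mm in diameter, whose round nose reaches 9 mm past the shoulder
- dispenser: bench dispenser for abrasive rolls, fixed: base 120 (x) x 234 (y) x 6 mm, two upright cheeks 94 mm high, 50 mm deep (x), each with a black plastic cup on its inner face. Origin under the base's centre, y along the line of the cups, z up. A tear-off bar, 32 mm high, runs along the base on the -x side, a tie rod (28 mm high) on the +x side; otherwise open to front, back and above
- cup_left (a point): centre of the cup's mouth at the dispenser's +y end. The cup is a block 34 mm square (x, z), 16 mm thick, its flat face towards the other cup, with a blind round bore 16 mm in diameter and 11 mm deep at its middle. The two faces are 180 mm apart; the cups are alike and the spindle may go in either way round
- cup_right (a point): the same at the dispenser's -y end. When the roll is home, the shoulder at the pin's end is against this or the other cup's face and the plunger's nose on the bottom of the opposite bore, the plunger pushed in 6 mm; the pins lie 2 mm loose in the bores
- cup_line (a point): the point midway between the two cups on their common axis, 70 mm above the bench, axes as the dispenser's
- rest: plywood rest fixed to the bench, 90 (x) x 125 (y) x 12 mm, with two battens 8 mm high (10 mm wide, 34 mm apart) along y on which the roll lies, its axis along the rest's y and 42 mm above the bench; origin at the centre of the underside
- sanding_block: cork hand sanding block, 118 x 58 x 34 mm, bystander; origin at the centre of its underside
- tape: roll of masking tape lying flat, 100 mm across, 30 mm high, bystander; origin at the centre of its underside
- putty_knife: putty knife lying flat, bystander; origin under its middle
- discs: stack of sanding discs, 150 mm across, 16 mm high, bystander; origin at the centre of its underside
- filler_tin: tin of filler, 86 mm across, 100 mm high, bystander; origin at the centre of its underside
- spray_bottle: spray bottle, 68 mm across, 197 mm high, bystander; origin at the centre of its underside
Mind the look-alikes: they are no part of the job. There is more than one size of the roll; the one meant has the size given above.

How it is judged:
On the way:
1. the roll is lifted off its rest (height (world z) of roll above 0.06 m and contact force between roll and rest below 0.1 N), for 0.1 s.
At the end, for the whole second after the job is handed in: the spindle hangs by itself in both cups, at rest: the roll's centre is within 3.5 mm of the line of the cups sideways and between 4.5 mm below and 3.5 mm above it, within 20 mm of the middle along it, its axis within 2 degrees of the line, and the spring presses it on the dispenser (over 2 N) (x of roll in the frame of cup_line between -0.0035 and 0.0035 m and z of roll in the frame of cup_line between -0.0045 and 0.0035 m and y of roll in the frame of cup_line between -0.02 and 0.02 m and angle between the y axis of roll and the y axis of dispenser, either way round below 0.035 rad and contact force between roll and dispenser above 2 N and linear speed of roll below 0.01 m/s and angular speed of roll below 0.3 rad/s); the robot touches nothing.
It fails at once if the roll, spindle or plunger is pressed on the dispenser with more than 18 N (contact force between roll and dispenser above 18 N).
It fails at once if a bystander is moved by more than 15 mm (distance of any of sanding_block, tape, putty_knife, discs, filler_tin, spray_bottle from where it was at the start of the episode above 0.015 m).
It also fails if it takes over 72 s, if anything falls off the work surface, if the arm or the gripper's body presses on something with over 40 N, if the wrist force passes 120 N, or if a joint passes its speed limit or range.

## Working session

There is one attempt and no reset: what is moved stays moved. The work goes in short steps, Python scripts to look and compute and a tool call to move; the robot and the scene stay as the last step left them, time stands still between calls to the robot, and variables do not carry over. Pictures are saved under pics/ and viewed, about 8 in all and at most 12, crops included, and the job is handed in when it is done.

Besides the shell and the picture viewer there is one more tool, called after ">>>" as name(argument=value, ...) on one line, values as JSON. apply_moves: Moves the arm, as the interface text tells. Its arguments: {"type":"object","properties":{"increments":{"type":"array"},"hand":{"type":"number"},"force":{"type":"number"}},"required":["increments"]}

```bash
mkdir -p pics
cat > h.py <<'E'
import numpy as np, cv2
from station import arm, optics, finder
def save(cam,n):
    im=optics.grab_frame(cam); cv2.imwrite(f'pics/{n}.png',im[:,:,::-1]); return im
def ray(cam,px,T=None):
    m=optics.camera_model(cam)
    if 'world_to_cam' in m: W=np.linalg.inv(m['world_to_cam'])
    else: W=T@m['T_tool_cam']
    d=np.array([(px[0]-m['cx'])/m['fx'],-(px[1]-m['cy'])/m['fy'],-1])
    return W[:3,3],W[:3,:3]@d
def onz(cam,px,z,T=None):
    o,d=ray(cam,px,T); return o+d*(z-o[2])/d[2]
def toolT():
    from scipy.spatial.transform import Rotation as R
    s=arm.get_state(); T=np.eye(4); T[:3,3]=s['eef_pos']; T[:3,:3]=R.from_euler('xyz',s['ee_rot']).as_matrix(); return T
def proj(cam,p,T=None):
    m=optics.camera_model(cam); w=m['world_to_cam'] if 'world_to_cam' in m else np.linalg.inv(T@m['T_tool_cam'])
    c=w@np.append(p,1); return np.array([m['cx']+m['fx']*c[0]/-c[2], m['cy']-m['fy']*c[1]/-c[2]])
E
python3 - <<'E'
from h import *
np.set_printoptions(precision=4,suppress=True)
print(arm.get_state())
print(optics.camera_model('top'),optics.camera_model('wrist'))
a=save('top','top0'); 
for n,z in [('roll',.042),('roll_plunger_end',.042),('roll_pin_end',.042),('dispenser',0),('cup_left',.07),('cup_right',.07),('cup_line',.07),('rest',0)]:
    for r in finder.landmark_of('top',n)[:3]: print(n,r,onz('top',r['point'],z))
b=save('scene','scene0')
for n,z in [('roll',.042),('roll_plunger_end',.042),('roll_pin_end',.042),('dispenser',0),('cup_left',.07),('cup_right',.07),('cup_line',.07),('rest',0)]:
    for r in finder.landmark_of('scene',n)[:3]: print(n,r,onz('scene',r['point'],z))
E
```

```text
{'t': 0.0, 'q': array([-0.8569,  0.3594,  0.011 , -0.0004, -1.2241, -0.2881]), 'qd': array([ 0.0003,  0.0012, -0.0016, -0.0006,  0.0003, -0.0005]), 'joint_efforts': array([ -0.0016, -58.2707,  29.3063,   6.9974,   0.0068,  -0.0002]), 'eef_pos': array([ 0.2786, -0.6143,  0.2366]), 'ee_rot': array([-3.1415, -0.0016,  1.9965]), 'force': array([ 0.7321, -0.8376,  0.6006]), 'moment': array([ 0.0384, -0.0022, -0.0028]), 'width': 0.0878136429499147}
{'fx': 362.776000831345, 'fy': 362.776000831345, 'cx': 257.0123723580822, 'cy': 193.9716858891271, 'world_to_cam': array([[-0.0131, -0.9999,  0.0021,  0.0045],
       [ 0.9981, -0.013 ,  0.0608, -0.5091],
       [-0.0608,  0.0029,  0.9981, -0.9298],
       [ 0.    ,  0.    ,  0.    ,  1.    ]])} {'fx': 270.42411903361966, 'fy': 270.42411903361966, 'cx': 249.99684541310666, 'cy': 192.6765061290601, 'T_tool_cam': array([[ 1.    ,  0.001 ,  0.001 ,  0.0013],
       [ 0.0012, -0.9517, -0.307 , -0.0836],
       [ 0.0007,  0.307 , -0.9517, -0.1465],
       [ 0.    ,  0.    ,  0.    ,  1.    ]])}
roll {'point': [121.8, 283.3], 'conf': 0.94} [0.2888 0.3
[... 1559 characters left out ...]
.84} [0.3416 0.417  0.042 ]
roll_pin_end {'point': [185.3, 141.6], 'conf': 0.68} [ 0.3396 -0.296   0.042 ]
roll_pin_end {'point': [321.5, 215.4], 'conf': 0.67} [0.5319 0.1419 0.042 ]
dispenser {'point': [179.8, 185.7], 'conf': 0.74} [ 0.4857 -0.2522  0.    ]
dispenser {'point': [126.2, 253.4], 'conf': 0.45} [ 0.7374 -0.2689  0.    ]
cup_left {'point': [208.8, 174.2], 'conf': 0.73} [ 0.4951 -0.1577  0.07  ]
cup_left {'point': [202.1, 286.0], 'conf': 0.66} [ 0.813 -0.046  0.07 ]
cup_right {'point': [141.6, 170.6], 'conf': 0.67} [ 0.5311 -0.3289  0.07  ]
cup_line {'point': [172.8, 169.4], 'conf': 0.69} [ 0.5034 -0.2542  0.07  ]
rest {'point': [346.6, 237.9], 'conf': 0.81} [0.5472 0.2099 0.    ]
```

View pics/top0.png

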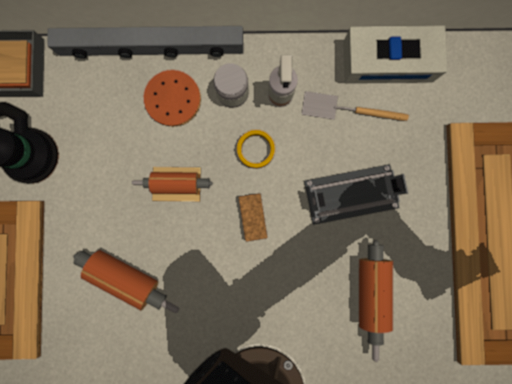

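View pics/scene0.png

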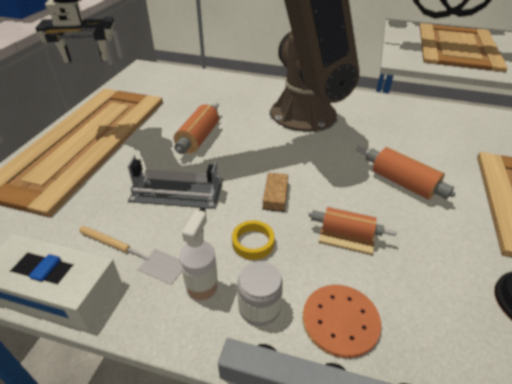

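The target roll is the small one on the rest, at top image (172,183) and scene image (350,226), with its plunger towards +y. The other two rolls are larger look-alikes lying on the bench. The dispenser is at top image (353,194), turned about 10°. I'll look at it with the wrist camera on the way.

>>> apply_moves(increments=[0.019,0.03,0.005,0,0,0.11,0.019,0.03,0.005,0,0,0.11,0.019,0.03,0.005,0,0,0.11,0.019,0.03,0.005,0,0,0.11,0.019,0.03,0.005,0,0,0.11,0.019,0.03,0.005,0,0,0.11,0.019,0.03,0.005,0,0,0.11,0.019,0.03,0.005,0,0,0.11,0.019,0.03,0.005,0,0,0.11,0.019,0.03,0.005,0,0,0.11,0.019,0.03,0.005,0,0,0.11,0.019,0.03,0.005,0,0,0.11,0,0,0,0,0,0,0,0,0,0,0,0], hand=0)

```text
t: 2.07
eef_pos: [0.5126, -0.237, 0.2999]
ee_rot: [-3.138, 0.002, -2.903]
force: [-0.6, 0.7, 0.3]
width: 0.0875
```

Run:
```python
from h import *
np.set_printoptions(precision=4,suppress=True)
T=toolT(); save('wrist','w1')
for n,z in [('dispenser',0),('cup_left',.07),('cup_right',.07),('cup_line',.07)]:
    for r in finder.landmark_of('wrist',n)[:2]: print(n,r,onz('wrist',r['point'],z,T))
print(arm.get_state()['q'])
```

```text
dispenser {'point': [252.5, 149.7], 'conf': 0.74} [ 0.5128 -0.2518  0.    ]
cup_left {'point': [253.9, 215.9], 'conf': 0.79} [ 0.49   -0.1659  0.07  ]
cup_left {'point': [253.2, 151.9], 'conf': 0.54} [ 0.514  -0.2592  0.07  ]
cup_right {'point': [260.6, 94.6], 'conf': 0.78} [ 0.5225 -0.3345  0.07  ]
cup_line {'point': [258.4, 163.3], 'conf': 0.73} [ 0.503  -0.2453  0.07  ]
[-0.0893  0.1402 -0.1409  0.003  -1.2874  0.3218]
```

View pics/w1.png

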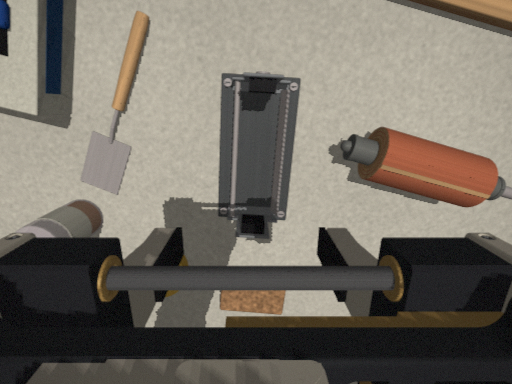

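Run:
```python
import cv2
a=cv2.imread('pics/w1.png')[60:250,190:330]; cv2.imwrite('pics/w1c.png',cv2.resize(a,None,fx=3.1,fy=3.1,interpolation=cv2.INTER_CUBIC))
```

```text
(no output)
```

View pics/w1c.png

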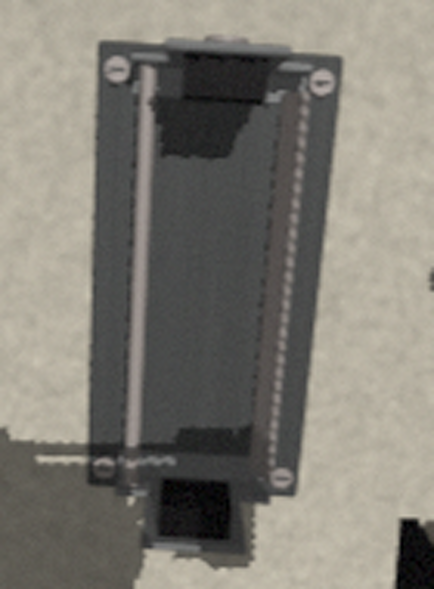

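```bash
cat > fit.py <<'E'
from h import *
from scipy.optimize import least_squares
from scipy.spatial.transform import Rotation as R
np.set_printoptions(precision=4,suppress=True)
T=np.eye(4);T[:3,3]=[0.5126,-0.237,0.2999];T[:3,:3]=R.from_euler('xyz',[-3.138,.002,-2.903]).as_matrix()
c=lambda u,v:np.array([190+u/3.1,60+v/3.1])
obs=[(60,-117,c(99,42)),(-60,-117,c(343,58)),(60,117,c(90,485)),(-60,117,c(296,496))]
def W(p,x,y,z): return np.array([p[0]+x*np.cos(p[2])-y*np.sin(p[2]),p[1]+x*np.sin(p[2])+y*np.cos(p[2]),z])
f=lambda p:np.concatenate([proj('wrist',W(p,a*1e-3,b*1e-3,.006),T)-o for a,b,o in obs])
s=least_squares(f,[.506,-.251,.17]);p=s.x
print(p,np.degrees(p[2]),s.fun.reshape(-1,2))
for x,y,z in [(17,-90,87),(-17,-90,87),(17,90,87),(-17,90,87),(17,106,87),(-17,106,87),(17,90,53),(-17,90,53),(25,-117,94),(-25,-117,94)]:
    print(x,y,z,(proj('wrist',W(p,x*1e-3,y*1e-3,z*1e-3),T)-[190,60])*3.1)
print('L',W(p,0,.09,.07),'R',W(p,0,-.09,.07))
for n in('cup_left','cup_right'): pass
for y in(.09,-.09): print(proj('wrist',W(p,0,y,.07),T),proj('top',W(p,0,y,.07)),proj('scene',W(p,0,y,.07)))
E
python3 fit.py
```

```text
[ 0.5053 -0.2488  0.1805] 10.341770043062857 [[-0.3933 -0.4574]
 [ 0.5601 -0.7236]
 [-0.8182  0.8219]
 [ 0.6241  0.9195]]
17 -90 87 [182.2408  96.0241]
-17 -90 87 [266.5269 101.1298]
17 90 87 [160.8563 506.5579]
-17 90 87 [233.4777 510.4389]
17 106 87 [159.2394 537.5983]
-17 106 87 [230.9783 541.3934]
17 90 53 [162.9672 478.9417]
-17 90 53 [230.041  482.5584]
25 -117 94 [165.2273  18.9155]
-25 -117 94 [294.863   26.9392]
L [ 0.4891 -0.1603  0.07  ] R [ 0.5215 -0.3374  0.07  ]
[253.4979 219.3788] [321.6245 199.9142] [208.695  172.6293]
[261.8605  92.4903] [393.2335 185.8564] [140.4934 167.8045]
```

The base fit also predicts the cup edges to within about a pixel: dispenser centre (0.505,-0.249), yaw 10.3°. The cups' black top edges show at crop (183,97)–(268,103) and (160,540)–(228,543). Next I look at the roll.

>>> apply_moves(increments=[0.0025,0.034,-0.004,0,0,-0.02,0.0025,0.034,-0.004,0,0,-0.02,0.0025,0.034,-0.004,0,0,-0.02,0.0025,0.034,-0.004,0,0,-0.02,0.0025,0.034,-0.004,0,0,-0.02,0.0025,0.034,-0.004,0,0,-0.02,0.0025,0.034,-0.004,0,0,-0.02,0.0025,0.034,-0.004,0,0,-0.02,0.0025,0.034,-0.004,0,0,-0.02,0.0025,0.034,-0.004,0,0,-0.02,0.0025,0.034,-0.004,0,0,-0.02,0.0025,0.034,-0.004,0,0,-0.02,0,0,0,0,0,0,0,0,0,0,0,0])

```text
t: 3.48
eef_pos: [0.5373, 0.1695, 0.2474]
ee_rot: [-3.136, -0.001, 3.084]
force: [0.5, -0.5, -0.6]
width: 0.088
```

Run:
```python
from h import *
np.set_printoptions(precision=4,suppress=True)
T=toolT(); a=save('wrist','w2')
print(repr(T))
for n,z in [('roll',.042),('roll_plunger_end',.042),('roll_pin_end',.042),('rest',0)]:
    for r in finder.landmark_of('wrist',n)[:2]: print(n,r,onz('wrist',r['point'],z,T))
b=cv2.resize(a[60:250,170:350,::-1],None,fx=3.1,fy=3.1,interpolation=cv2.INTER_CUBIC);cv2.imwrite('pics/w2c.png',b)
```

```text
array([[-0.9983,  0.0576, -0.0011,  0.5373],
       [ 0.0576,  0.9983, -0.006 ,  0.1695],
       [ 0.0007, -0.0061, -1.    ,  0.2474],
       [ 0.    ,  0.    ,  0.    ,  1.    ]])
roll {'point': [250.1, 197.0], 'conf': 0.89} [0.5389 0.2051 0.042 ]
roll_plunger_end {'point': [253.6, 233.6], 'conf': 0.97} [0.5371 0.2606 0.042 ]
roll_plunger_end {'point': [446.3, 231.0], 'conf': 0.86} [0.2618 0.2727 0.042 ]
roll_pin_end {'point': [312.6, 42.5], 'conf': 0.48} [0.4552 0.0204 0.042 ]
rest {'point': [312.4, 42.7], 'conf': 0.37} [0.4463 0.0126 0.    ]
```

View pics/w2c.png

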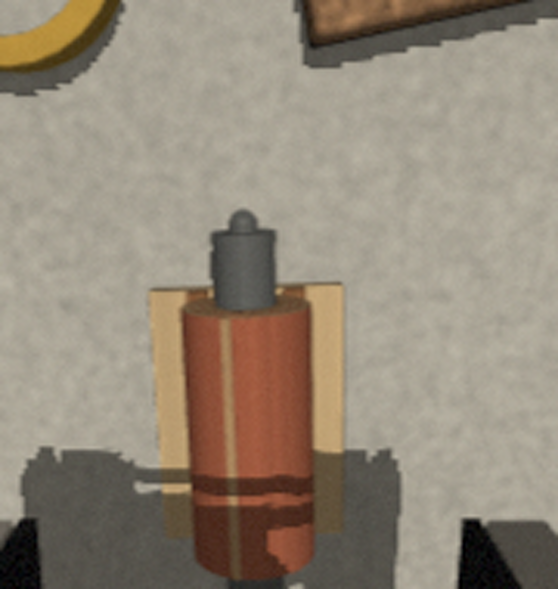

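Run:
```python
from h import *
np.set_printoptions(precision=4,suppress=True)
T=np.array([[-0.9983,0.0576,-0.0011,0.5373],[0.0576,0.9983,-0.006,0.1695],[0.0007,-0.0061,-1,0.2474],[0,0,0,1]])
for n,u,v in [('pin nose',244,209),('shL',212,235),('shR',276,234),('rollpinL',183,312),('rollpinR',311,310),('rollplL',195,568),('rollplR',314,560)]:
    print(n,onz('wrist',(170+u/3.1,60+v/3.1),.042,T))
for n,u,v in [('rest',150,290),('rest',343,283),('rest',165,537),('rest',343,531)]:
    print(n,onz('wrist',(170+u/3.1,60+v/3.1),.012,T))
```

```text
pin nose [0.5351 0.1121 0.042 ]
shL [0.549  0.1218 0.042 ]
shR [0.5225 0.1229 0.042 ]
rollpinL [0.5636 0.1531 0.042 ]
rollpinR [0.5093 0.1555 0.042 ]
rollplL [0.5679 0.2743 0.042 ]
rollplR [0.5121 0.2734 0.042 ]
rest [0.5805 0.1477 0.012 ]
rest [0.4923 0.1496 0.012 ]
rest [0.5847 0.2719 0.012 ]
rest [0.4954 0.2739 0.012 ]
```

The crop shows the roll lying with its pin end up in the image. The pin nose is at (244,209), the shoulder at row 234 and the roll's ends at rows 311 and 564. That puts the roll's centre at about (0.538, 0.211) with yaw -0.03. The spindle's middle sits about 7 mm towards the pin. I'm descending now.

>>> apply_moves(increments=[0,0.005,-0.021,0.001,0,0.004,0,0.005,-0.021,0.001,0,0.004,0,0.005,-0.021,0.001,0,0.004,0,0.005,-0.021,0.001,0,0.004,0,0.005,-0.021,0.001,0,0.004,0,0.005,-0.021,0.001,0,0.004,0,0.005,-0.021,0,0,0.004,0,0.005,-0.021,0,0,0.004,0,0,-0.01,0,0,0,0,0,0,0,0,0,0,0,0,0,0,0])

```text
t: 4.65
eef_pos: [0.5413, 0.1981, 0.0702]
ee_rot: [3.134, 0.011, 3.1]
force: [-0.1, 0.8, 1.2]
width: 0.0878
```

>>> apply_moves(increments=[-0.001,0.004,-0.008,-0.003,0.004,0.004,-0.001,0.004,-0.008,-0.003,0.004,0.004,-0.001,0.004,-0.008,-0.002,0.003,0.004,0,0.001,-0.007,0,0,0,0,0,-0.003,0,0,0,0,0,0,0,0,0])

```text
t: 5.15
eef_pos: [0.5406, 0.213, 0.0374]
ee_rot: [3.138, 0.005, 3.112]
force: [0.7, 0.1, -0.3]
width: 0.0873
```

>>> apply_moves(increments=[-0.003,-0.002,-0.001,-0.001,0.003,0.001,0,0,0,0,0,0])

```text
t: 5.32
eef_pos: [0.5372, 0.2109, 0.0359]
ee_rot: [3.14, 0.001, 3.114]
force: [0.8, 0.0, -0.5]
width: 0.0874
```

>>> apply_moves(increments=[0,0,0,0,0,0,0,0,0,0,0,0,0,0,0,0,0,0,0,0,0,0,0,0,0,0,0,0,0,0,0,0,0,0,0,0], hand=1, force=45)

```text
t: 5.82
eef_pos: [0.5388, 0.2114, 0.0377]
ee_rot: [3.138, 0.005, 3.114]
force: [2.2, 0.4, -0.8]
width: 0.0551
```

>>> apply_moves(increments=[0,0,0.01,0,0,0,0,0,0.02,0,0,0,0,0,0.03,0,0,0,0,0,0.03,0,0,0,0,0,0.03,0,0,0,0,0,0.03,0,0,0,0,0,0.02,0,0,0,0,0,0,0,0,0,0,0,0,0,0,0])

```text
t: 6.57
eef_pos: [0.531, 0.2066, 0.2152]
ee_rot: [-3.139, -0.008, 3.111]
force: [0.1, 0.2, -5.0]
width: 0.0552
```

Run:
```python
from h import *
np.set_printoptions(precision=4,suppress=True)
T=toolT(); a=save('wrist','w3'); s=arm.get_state(); print(repr(T),s['force'],s['moment'])
b=a[:,:,::-1][0:300,130:370];cv2.imwrite('pics/w3c.png',cv2.resize(b,None,fx=2,fy=2,interpolation=cv2.INTER_CUBIC))
```

```text
array([[-0.9995,  0.0304, -0.0077,  0.531 ],
       [ 0.0304,  0.9995, -0.0026,  0.2066],
       [ 0.0076, -0.0029, -1.    ,  0.2152],
       [ 0.    ,  0.    ,  0.    ,  1.    ]]) [-0.1042 -0.137  -2.0342] [ 0.0638 -0.0266  0.0888]
```

View pics/w3c.png

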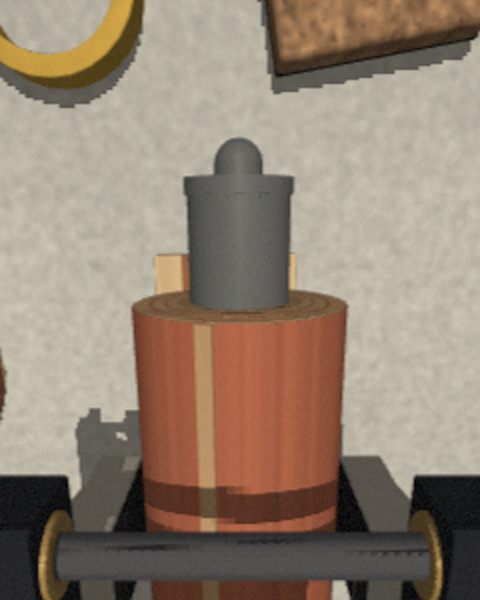

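Run:
```python
from h import *
np.set_printoptions(precision=4,suppress=True)
I=np.eye(4)
for n,u,v in [('nose',239,138),('shL',184,180),('shR',294,180),('rollL',133,305),('rollR',347,303),('tubeatrollL',189,300),('tubeR',290,300)]:
    print(n,onz('wrist',(130+u/2,v/2),-.0055,I))
# predicted pin nose etc for centred roll with spindle offset -7
for y in(-.099,-.09,-.0575): print(y,(proj('wrist',(0,y,-.0055),I)-[130,0])*2)
```

```text
nose [ 0.0003 -0.0991 -0.0055]
shL [-0.0131 -0.0897 -0.0055]
shR [ 0.0137 -0.0897 -0.0055]
rollL [-0.0275 -0.0591 -0.0055]
rollR [ 0.0284 -0.0596 -0.0055]
tubeatrollL [-0.0128 -0.0604 -0.0055]
tubeR [ 0.0135 -0.0604 -0.0055]
-0.099 [237.7074 138.3584]
-0.09 [237.8007 178.6493]
-0.0575 [238.1073 311.1152]
```

```bash
cat > plan.py <<'E'
from h import *
from scipy.spatial.transform import Rotation as R
import sys
np.set_printoptions(precision=4,suppress=True)
C=np.array([0.5053,-0.2489,0.070]); Y=0.1805
e=np.array([np.cos(Y),np.sin(Y),0]); u=np.array([-np.sin(Y),np.cos(Y),0]); k=np.array([0,0,1.])
P0=np.array([.0003,.107,-.0055])
def target(ny,nz,c,a,lat=0.,dy=0.):
    # nose position (mm) in dispenser frame, compression mm, pitch deg (pin up +), extra yaw deg
    ey=R.from_rotvec(k*np.radians(dy))
    M=(R.from_rotvec(-ey.apply(e)*np.radians(a))*ey).as_matrix()@np.c_[-e,u,-k]
    N=C+u*ny*1e-3+k*(nz*1e-3-.07)+e*lat*1e-3
    return N-M@(P0-[0,c*1e-3,0]),M
def show(*a,**kw):
    p,M=target(*a,**kw); T=toolT(); s=arm.get_state()
    d=p-T[:3,3]; r=R.from_matrix(M@T[:3,:3].T).as_rotvec()
    print('target',p,'d',d,'rot',r)
def where():
    T=toolT(); s=arm.get_state(); B=np.c_[e,u,k]
    n=T[:3,3]+T[:3,:3]@P0; q=T[:3,3]+T[:3,:3]@[.0003,-.099,-.0055]
    ax=T[:3,1]
    print('free nose(lat,y,z mm)',B.T@(n-C)*1e3+[0,0,70],'pin nose',B.T@(q-C)*1e3+[0,0,70],
     'pitch',-np.degrees(np.arcsin(ax[2])),'yawerr',np.degrees(np.arctan2(-ax@e,ax@u)),'F lat,y,z',B.T@s['force'],'M',B.T@s['moment'],'t',s['t'])
E
python3 -c "
from plan import *
where(); show(60,150,0,13); show(82,72,0,13)"
```

```text
free nose(lat,y,z mm) [129.402  548.1516 220.4748] pin nose [ 86.3295 346.7059 221.0804] pitch 0.16843134751467218 yawerr -12.069064682030849 F lat,y,z [-0.1271 -0.1161 -2.0342] M [ 0.058  -0.0376  0.0888] t 6.6167
target [ 0.5138 -0.2936  0.1687] d [-0.0175 -0.5002 -0.0466] rot [-0.2232 -0.0239  0.2106]
target [ 0.5098 -0.272   0.0907] d [-0.0214 -0.4786 -0.1246] rot [-0.2232 -0.0239  0.2106]
```

>>> apply_moves(increments=[-0.001,-0.015,0,0,0,0,-0.001,-0.033,-0.001,-0.015,-0.002,0.014,-0.001,-0.033,-0.002,-0.015,-0.002,0.014,-0.001,-0.033,-0.002,-0.015,-0.002,0.014,-0.001,-0.033,-0.002,-0.015,-0.002,0.014,-0.001,-0.033,-0.002,-0.015,-0.002,0.014,-0.001,-0.033,-0.003,-0.015,-0.002,0.014,-0.001,-0.033,-0.003,-0.015,-0.002,0.014,-0.001,-0.033,-0.003,-0.015,-0.002,0.014,-0.001,-0.033,-0.003,-0.015,-0.002,0.014,-0.001,-0.033,-0.003,-0.015,-0.002,0.014,-0.001,-0.033,-0.003,-0.015,-0.002,0.014,-0.001,-0.033,-0.003,-0.015,-0.002,0.014,-0.001,-0.033,-0.003,-0.015,-0.002,0.014,-0.001,-0.02,-0.003,-0.015,-0.002,0.014,0,0,0,-0.012,0,0.014,0,0,0,0,0,0,0,0,0,0,0,0])

```text
t: 8.12
eef_pos: [0.4877, -0.2843, 0.1491]
ee_rot: [-2.909, -0.051, -2.958]
force: [0.5, -0.8, -3.7]
width: 0.0551
```

```bash
python3 -c "
from plan import *
where(); show(78,110,0,13); show(82,71,0,13)"
```

```text
free nose(lat,y,z mm) [-25.2383  73.6937 129.7899] pin nose [ -22.2183 -126.738   177.266 ] pitch 13.324535644228927 yawerr 0.8632534414178319 F lat,y,z [ 0.3613 -0.8648 -3.6926] M [ 1.1213 -0.0861  0.0244] t 8.1167
target [ 0.5105 -0.2759  0.1287] d [ 0.0228  0.0084 -0.0204] rot [ 0.0151 -0.0492 -0.0031]
target [ 0.5098 -0.272   0.0897] d [ 0.0221  0.0124 -0.0594] rot [ 0.0151 -0.0492 -0.0031]
```

>>> apply_moves(increments=[0.006,0.002,-0.005,0.004,-0.012,-0.001,0.006,0.002,-0.005,0.004,-0.012,-0.001,0.006,0.002,-0.005,0.004,-0.012,-0.001,0.005,0.002,-0.005,0.003,-0.012,0,0,0,0,0,0,0,0,0,0,0,0,0])

```text
t: 8.62
eef_pos: [0.5144, -0.2716, 0.1261]
ee_rot: [-2.918, 0.004, -2.958]
force: [1.0, -0.2, -3.6]
width: 0.0551
```

```bash
python3 -c "
from plan import *
where(); show(80,95,0,13); show(82,71,0,13)
T=toolT(); a=save('wrist','w4')[:,:,::-1]
for l,y,z in [(17,-90,87),(-17,-90,87),(25,-117,94),(-25,-117,94),(25,-106,94),(-25,-106,94),(60,-117,6),(-60,-117,6)]:
    p=C+e*l*1e-3+u*y*1e-3+k*(z*1e-3-.07); print(l,y,z,(proj('wrist',p,T)-[130,0])*2)
cv2.imwrite('pics/w4c.png',cv2.resize(a[0:280,130:370],None,fx=2,fy=2,interpolation=cv2.INTER_CUBIC))
"
```

```text
free nose(lat,y,z mm) [  4.335   81.5312 107.6694] pin nose [   4.8215 -119.3275  153.4029] pitch 12.8269625650153 yawerr 0.13879748304402897 F lat,y,z [ 0.9352 -0.3608 -3.5802] M [ 0.9669  0.0831 -0.0149] t 8.6167
target [ 0.5102 -0.2739  0.1137] d [-0.0043 -0.0023 -0.0124] rot [-0.0037  0.0036 -0.0034]
target [ 0.5098 -0.272   0.0897] d [-0.0046 -0.0003 -0.0364] rot [-0.0037  0.0036 -0.0034]
17 -90 87 [207.3165 287.5139]
-17 -90 87 [300.1823 287.6725]
25 -117 94 [182.8634 207.3505]
-25 -117 94 [326.1762 207.4925]
25 -106 94 [183.0837 239.4747]
-25 -106 94 [325.674 239.657]
60 -117 6 [133.4499 248.7359]
-60 -117 6 [368.2949 249.0558]
```

View pics/w4c.png

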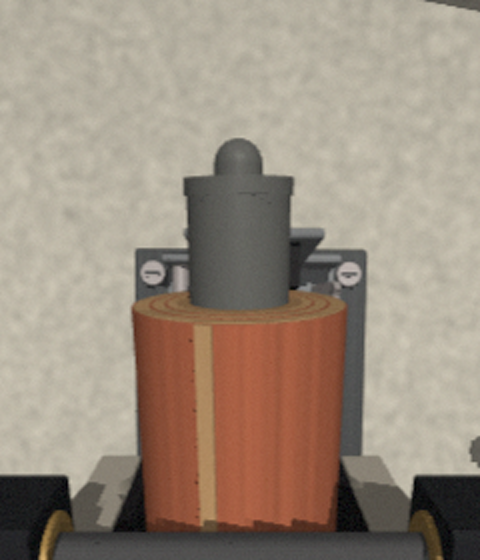

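The crop shows the dispenser's base and right cheek where predicted, within about 0.5 mm sideways: base edges at columns 135 and 366, cheek at 185–323. The pin is well above the cheek. I lower the nose in front of the left cup.

>>> apply_moves(increments=[-0.002,-0.001,-0.006,-0.001,0.001,-0.001,-0.002,-0.001,-0.007,-0.001,0.001,-0.001,0,0,-0.007,-0.001,0.001,-0.001,0,0,-0.007,0,0,0,0,0,-0.005,0,0,0,0,0,0,0,0,0])

```text
t: 9.17
eef_pos: [0.51, -0.2734, 0.0912]
ee_rot: [-2.915, 0.001, -2.96]
force: [-0.2, -0.6, -3.7]
width: 0.0549
```

```bash
python3 -c "
from plan import *
where(); show(84,70.5,0,13); show(98,70.5,0,13)"
```

```text
free nose(lat,y,z mm) [-0.1199 80.5496 72.5526] pin nose [  -0.0387 -120.1894  118.811 ] pitch 12.976724190607628 yawerr 0.023163916814945777 F lat,y,z [-0.3204 -0.5412 -3.7251] M [1.0196 0.1096 0.0426] t 9.1667
target [ 0.5095 -0.27    0.0892] d [-0.0006  0.0034 -0.002 ] rot [-0.0006  0.0009 -0.0006]
target [ 0.5069 -0.2562  0.0892] d [-0.0031  0.0172 -0.002 ] rot [-0.0006  0.0009 -0.0006]
```

>>> apply_moves(increments=[0,0.001,-0.002,0,0,0,0,0.001,-0.002,0,0,0,-0.0005,0.002,0,0,0,0,-0.0005,0.002,0,0,0,0,-0.0005,0.002,0,0,0,0,-0.0005,0.002,0,0,0,0,-0.0005,0.002,0,0,0,0,0,0,0,0,0,0])

```text
t: 9.83
eef_pos: [0.5077, -0.2603, 0.0871]
ee_rot: [-2.915, 0.001, -2.96]
force: [-1.0, -0.1, -3.4]
width: 0.0552
```

```bash
python3 -c "
from plan import *
where(); show(98,68.3,0,13); show(104,68.3,0,13)"
```

```text
free nose(lat,y,z mm) [-0.0677 93.821  68.4073] pin nose [  -0.0106 -106.9009  114.74  ] pitch 12.997921881877726 yawerr 0.016295636196933545 F lat,y,z [-0.9623  0.0794 -3.3536] M [ 1.0097  0.1253 -0.0538] t 9.8333
target [ 0.5069 -0.2562  0.087 ] d [-0.0007  0.0041 -0.0001] rot [-0.0003  0.0014 -0.0006]
target [ 0.5059 -0.2503  0.087 ] d [-0.0018  0.01   -0.0001] rot [-0.0003  0.0014 -0.0006]
```

>>> apply_moves(increments=[-0.0002,0.0012,0,0,0,0,-0.0002,0.0012,0,0,0,0,-0.0002,0.0012,0,0,0,0,-0.0002,0.0012,0,0,0,0,-0.0002,0.0012,0,0,0,0,-0.0002,0.0012,0,0,0,0,-0.0002,0.0012,0,0,0,0,-0.0002,0.0012,0,0,0,0,0,0,0,0,0,0])

```text
t: 10.58
eef_pos: [0.5064, -0.2505, 0.0882]
ee_rot: [-2.913, 0.002, -2.96]
force: [0.8, -4.4, -3.7]
width: 0.0549
```

```bash
python3 -c "
from plan import *
where(); show(101,68.3,6,12)"
```

```text
free nose(lat,y,z mm) [  0.4634 103.6623  69.3193] pin nose [  0.5346 -96.9914 115.9467] pitch 13.082062296744631 yawerr 0.020330799994526666 F lat,y,z [-0.0422 -4.5039 -3.66  ] M [-0.5784  0.1505  0.0523] t 10.5833
target [ 0.5054 -0.2478  0.0839] d [-0.001   0.0027 -0.0043] rot [ 0.0182  0.0055 -0.0008]
```

>>> apply_moves(increments=[-0.0003,0.0009,-0.0014,0.006,0.002,0,-0.0003,0.0009,-0.0014,0.006,0.002,0,-0.0003,0.0009,-0.0014,0.006,0.002,0,0,0,0,0,0,0])

```text
t: 10.92
eef_pos: [0.5061, -0.2481, 0.0842]
ee_rot: [-2.933, 0.0, -2.96]
force: [0.9, -5.0, -2.1]
width: 0.0556
```

```bash
python3 -c "
from plan import *
where(); show(101,68.4,10,10.5)"
```

```text
free nose(lat,y,z mm) [  0.5213 106.4401  67.4988] pin nose [  0.725  -95.1071 110.0981] pitch 11.93447733687396 yawerr 0.05792526334189244 F lat,y,z [-0.0296 -5.0941 -2.0509] M [-1.0058  0.3771  0.0363] t 10.9167
target [ 0.5048 -0.2443  0.0807] d [-0.0013  0.0038 -0.0036] rot [ 0.0246  0.0048 -0.0011]
```

>>> apply_moves(increments=[-0.0003,0.0009,-0.0009,0.006,0.001,0,-0.0003,0.0009,-0.0009,0.006,0.001,0,-0.0003,0.001,-0.0009,0.006,0.001,0,-0.0004,0.001,-0.0009,0.006,0.001,0,0,0,0,0,0,0])

```text
t: 11.33
eef_pos: [0.5056, -0.2452, 0.0808]
ee_rot: [-2.96, 0.001, -2.96]
force: [0.5, -6.7, -1.4]
width: 0.0552
```

```bash
python3 -c "
from plan import *
where(); show(101,68.7,13.5,9)"
```

```text
free nose(lat,y,z mm) [  0.5626 109.8234  66.8809] pin nose [  0.7455 -92.7745 104.1644] pitch 10.427319274180116 yawerr 0.05174457448164554 F lat,y,z [-0.7578 -6.6688 -1.385 ] M [-1.5886  0.5065  0.059 ] t 11.3333
target [ 0.5042 -0.2412  0.0779] d [-0.0014  0.004  -0.0029] rot [ 0.0243  0.0054 -0.0011]
```

>>> apply_moves(increments=[-0.0003,0.001,-0.0007,0.006,0.001,0,-0.0003,0.001,-0.0007,0.006,0.001,0,-0.0003,0.001,-0.0007,0.006,0.001,0,-0.0004,0.001,-0.0007,0.006,0.001,0,0,0,0,0,0,0])

```text
t: 11.75
eef_pos: [0.5052, -0.2428, 0.0785]
ee_rot: [-2.985, 0.002, -2.96]
force: [0.5, -6.9, -2.3]
width: 0.055
```

```bash
python3 -c "
from plan import *
where(); show(101,68.8,15.5,7.5)"
```

```text
free nose(lat,y,z mm) [  0.546  112.5439  67.2221] pin nose [  0.7741 -90.9371  99.3375] pitch 8.968986243799884 yawerr 0.06422428572605586 F lat,y,z [-0.7378 -6.9242 -2.2535] M [-2.0623  0.4764  0.0425] t 11.75
target [ 0.5039 -0.2394  0.0753] d [-0.0013  0.0034 -0.0032] rot [ 0.0249  0.0063 -0.0014]
```

>>> apply_moves(increments=[-0.0005,0.001,-0.0007,0.006,0.001,0,-0.0005,0.001,-0.0007,0.006,0.001,0,-0.0005,0.0012,-0.0008,0.006,0.001,0,-0.0004,0.0012,-0.0008,0.006,0.001,0,0,0.0008,0,0,0,0])

```text
t: 12.17
eef_pos: [0.5048, -0.2399, 0.0761]
ee_rot: [-3.01, 0.003, -2.959]
force: [-0.2, -8.2, -2.7]
width: 0.0552
```

```bash
python3 -c "
from plan import *
where(); show(101,69,16,6)"
```

```text
free nose(lat,y,z mm) [  0.5861 115.7061  67.4682] pin nose [  0.9542 -88.5004  94.5895] pitch 7.5653691381096895 yawerr 0.1032771408762806 F lat,y,z [-1.7214 -8.0603 -2.7224] M [-2.6669  0.6851  0.0766] t 12.1667
target [ 0.5038 -0.2391  0.073 ] d [-0.001   0.0008 -0.0031] rot [ 0.0263  0.0081 -0.0022]
```

>>> apply_moves(increments=[-0.0005,0.0004,-0.0007,0.006,0.002,0,-0.0005,0.0004,-0.0007,0.006,0.002,-0.001,-0.0005,0.0005,-0.0008,0.006,0.002,-0.001,-0.0005,0.0005,-0.0008,0.006,0.002,-0.001,-0.0003,0.0004,0,0,0,0])

```text
t: 12.58
eef_pos: [0.5046, -0.2405, 0.0739]
ee_rot: [-3.034, 0.002, -2.96]
force: [0.7, -9.0, -2.2]
width: 0.0552
```

```bash
python3 -c "
from plan import *
where(); show(101,69.2,16.4,4)"
```

```text
free nose(lat,y,z mm) [  0.503  115.3789  67.8619] pin nose [  0.5948 -89.429   89.9917] pitch 6.1669716208913865 yawerr 0.025682860537817823 F lat,y,z [-0.9427 -8.9676 -2.2356] M [-2.7403  0.4741  0.0429] t 12.5833
target [ 0.5038 -0.2388  0.07  ] d [-0.0009  0.0017 -0.0039] rot [ 0.0369  0.0087 -0.0006]
```

>>> apply_moves(increments=[-0.0003,0.001,0,0,0,0,-0.0003,0.001,0,0,0,0,-0.0003,0.001,0,0,0,0])

```text
t: 12.83
eef_pos: [0.5045, -0.2395, 0.0741]
ee_rot: [-3.033, 0.002, -2.96]
force: [1.2, -9.8, -2.8]
width: 0.055
```

```bash
python3 -c "
from plan import *
where(); show(101,69.2,16.7,4)"
```

```text
free nose(lat,y,z mm) [  0.4628 116.3824  67.9316] pin nose [  0.6344 -88.4056  90.2444] pitch 6.2181630888121475 yawerr 0.04803055537764377 F lat,y,z [-0.5851 -9.8425 -2.8435] M [-2.9104  0.4328  0.058 ] t 12.8333
target [ 0.5037 -0.2385  0.07  ] d [-0.0008  0.001  -0.004 ] rot [ 0.0377  0.009  -0.001 ]
```

>>> apply_moves(increments=[-0.0004,0.001,-0.0009,0.008,0.002,0,-0.0004,0.001,-0.0009,0.008,0.002,0,-0.0004,0.001,-0.0009,0.008,0.002,0])

```text
t: 13.08
eef_pos: [0.5044, -0.2382, 0.0718]
ee_rot: [-3.057, 0.002, -2.958]
force: [0.9, -9.7, -2.3]
width: 0.0554
```

```bash
python3 -c "
from plan import *
where(); show(101,69.3,16.7,2)"
```

```text
free nose(lat,y,z mm) [  0.425  117.7988  68.2435] pin nose [  0.9681 -87.4595  85.7003] pitch 4.861180198426796 yawerr 0.15158154096532625 F lat,y,z [-0.8957 -9.6563 -2.3411] M [-3.2096  0.4521  0.0708] t 13.0833
target [ 0.5037 -0.2385  0.067 ] d [-0.0007 -0.0003 -0.0049] rot [ 0.0488  0.0107 -0.0027]
```

>>> apply_moves(increments=[-0.0004,0.0006,-0.001,0.01,0.003,-0.001,-0.0004,0.0006,-0.001,0.01,0.003,-0.001,-0.0004,0.0006,-0.001,0.01,0.003,-0.001,-0.0004,0.0006,-0.001,0.01,0.003,0])

```text
t: 13.42
eef_pos: [0.5045, -0.2385, 0.0682]
ee_rot: [-3.098, -0.001, -2.959]
force: [0.2, -10.7, -3.2]
width: 0.055
```

```bash
python3 -c "
from plan import *
where(); show(101,69.5,16.7,0)"
```

```text
free nose(lat,y,z mm) [  0.4849 117.4776  69.0304] pin nose [  0.9692 -88.322   78.1003] pitch 2.5234620144673965 yawerr 0.13482343289489343 F lat,y,z [ -1.7339 -10.521   -3.2065] M [-3.314   0.4408  0.1181] t 13.4167
target [ 0.5037 -0.2383  0.064 ] d [-0.0008  0.0002 -0.0042] rot [ 0.0435  0.0068 -0.0023]
```

>>> apply_moves(increments=[-0.0006,0.0007,-0.001,0.011,0.003,-0.002,-0.0006,0.0007,-0.001,0.011,0.002,-0.002,-0.0006,0.0007,-0.001,0.011,0.002,-0.002,-0.0006,0.0007,-0.001,0.01,0.002,-0.001])

```text
t: 13.75
eef_pos: [0.5042, -0.2391, 0.0644]
ee_rot: [-3.14, 0.0, -2.963]
force: [0.8, -8.7, -3.9]
width: 0.0549
```

```bash
python3 -c "
from plan import *
where(); show(101,69.5,16.7,0)
T=toolT(); a=save('wrist','w5')[:,:,::-1]
for l,y,z in [(17,-90,87),(-17,-90,87),(25,-106,94),(-25,-106,94),(60,-117,6),(-60,-117,6)]:
    p=C+e*l*1e-3+u*y*1e-3+k*(z*1e-3-.07); print(l,y,z,(proj('wrist',p,T)-[160,20])*3)
cv2.imwrite('pics/w5c.png',cv2.resize(a[20:180,160:340],None,fx=3,fy=3,interpolation=cv2.INTER_CUBIC))
"
```

```text
free nose(lat,y,z mm) [  0.5787 116.8741  69.7576] pin nose [  0.1375 -89.1252  70.0298] pitch 0.0757132537725363 yawerr -0.12273502002700558 F lat,y,z [-0.7373 -8.7066 -3.8838] M [-3.4297  0.4279  0.0849] t 13.75
target [ 0.5037 -0.2383  0.064 ] d [-0.0005  0.0008 -0.0004] rot [0.0013 0.0003 0.0021]
17 -90 87 [148.3387 124.5453]
-17 -90 87 [393.0982 123.6041]
25 -106 94 [ 69.8696 -25.1554]
-25 -106 94 [470.8784 -26.8353]
60 -117 6 [ 2.4828 49.5588]
-60 -117 6 [538.5061  47.4047]
```

View pics/w5c.png

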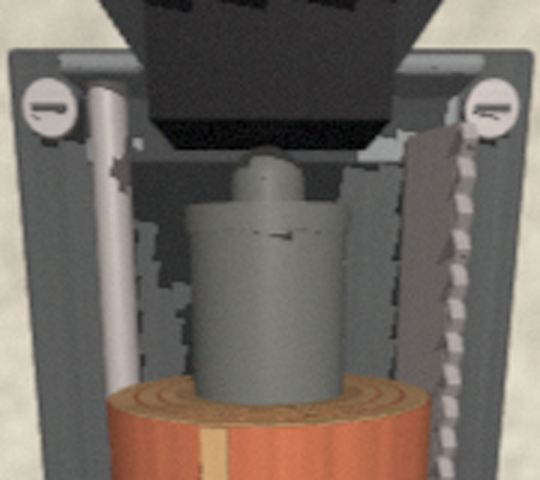

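The crop shows the pin nose at (269,150) centred on the right cup: the cup's top edge runs from column 150 to 392, midpoint 271. It is level and just in front of the face, so I ease the spring out slowly.

>>> apply_moves(increments=[-0.0001,-0.0003,-0.0001,0,0,0,0,-0.0003,-0.0001,0,0,0,0,-0.0003,0,0,0,0,0,-0.0003,0,0,0,0])

```text
t: 14.13
eef_pos: [0.5054, -0.2439, 0.0639]
ee_rot: [-3.139, 0.001, -2.962]
force: [-0.4, -8.2, -2.6]
width: 0.0556
```

```bash
python3 -c "
from plan import *
where()"
```

```text
free nose(lat,y,z mm) [  0.6898 111.896   69.0807] pin nose [  0.5933 -94.1031  69.6901] pitch 0.16948212969921223 yawerr -0.026846563735632448 F lat,y,z [-1.9088 -7.959  -2.6396] M [-2.6274  0.6462  0.1035] t 14.1333
```

>>> apply_moves(increments=[-0.0002,-0.0003,0,0,0,0,-0.0002,-0.0003,0,0,0,0,-0.0002,-0.0003,0,0,0,0])

```text
t: 14.38
eef_pos: [0.5059, -0.2467, 0.0639]
ee_rot: [-3.137, 0.002, -2.96]
force: [1.0, -5.8, -2.0]
width: 0.0554
```

```bash
python3 -c "
from plan import *
where()"
```

```text
free nose(lat,y,z mm) [  0.5953 109.0878  68.9367] pin nose [  0.8161 -96.9102  69.8313] pitch 0.24880767425448097 yawerr 0.061430527302482066 F lat,y,z [-0.0023 -5.8595 -2.0328] M [-2.1556  0.4665  0.0999] t 14.3833
```

>>> apply_moves(increments=[-0.0002,-0.0002,0,0,0,0,-0.0002,-0.0002,0,0,0,0])

```text
t: 14.55
eef_pos: [0.5063, -0.248, 0.0639]
ee_rot: [-3.137, 0.003, -2.959]
force: [0.5, -6.2, -2.5]
width: 0.0551
```

```bash
python3 -c "
from plan import *
where()"
```

```text
free nose(lat,y,z mm) [  0.5969 107.6955  68.8519] pin nose [  0.9975 -98.3016  69.8667] pitch 0.28223151737408614 yawerr 0.11142266979759252 F lat,y,z [-0.6529 -6.1992 -2.5015] M [-1.9689  0.5189  0.0911] t 14.55
```

>>> apply_moves(increments=[-0.0002,-0.0001,0,0,0,-0.001,-0.0002,-0.0001,0,0,0,-0.001,0,-0.0002,0,0,0,0,0,-0.0003,0,0,0,0])

```text
t: 14.88
eef_pos: [0.5064, -0.2493, 0.0637]
ee_rot: [-3.137, 0.004, -2.96]
force: [-1.6, 1.1, 1.6]
width: 0.0555
```

```bash
python3 -c "
from plan import *
where()"
```

```text
free nose(lat,y,z mm) [  0.551  106.4813  68.7339] pin nose [  0.7977 -99.5168  69.5805] pitch 0.23547700187327533 yawerr 0.06860643760816944 F lat,y,z [-1.4146  1.3806  1.5741] M [0.7173 0.5501 0.0658] t 14.8833
```

The axial force on the tool has dropped from -6 to +1 N with the shoulder at -90.5 mm, so the pin end is seated. I check once more and then loosen the grip gently.

>>> apply_moves(increments=[0,0,0,0,0,0,0,0,0,0,0,0,0,0,0,0,0,0], force=10)

```text
t: 15.13
eef_pos: [0.5065, -0.2492, 0.0637]
ee_rot: [-3.138, 0.004, -2.96]
force: [0.0, -3.4, 0.4]
width: 0.0555
```

```bash
python3 -c "
from plan import *
where()"
```

```text
free nose(lat,y,z mm) [  0.6125 106.5126  68.7719] pin nose [  0.9126 -99.4857  69.5398] pitch 0.21357650840219305 yawerr 0.08346994409622405 F lat,y,z [-0.5966 -3.3784  0.3677] M [-0.7968  0.7155 -0.0082] t 15.1333
```

>>> apply_moves(increments=[0,-0.0004,0,0,0,0,0,-0.0004,0,0,0,0])

```text
t: 15.3
eef_pos: [0.5064, -0.2493, 0.0637]
ee_rot: [-3.139, 0.004, -2.96]
force: [-0.9, 3.0, 1.1]
width: 0.0559
```

```bash
python3 -c "
from plan import *
where()"
```

```text
free nose(lat,y,z mm) [  0.5915 106.4123  68.852 ] pin nose [  0.8382 -99.5868  69.4248] pitch 0.15930771705353197 yawerr 0.06861752413841272 F lat,y,z [-0.3033  3.0802  1.1426] M [0.8965 0.4339 0.0054] t 15.3
```

The position no longer changes and the force has reversed, so it is home. I release and rise slowly.

>>> apply_moves(increments=[0,0,0,0,0,0,0,0,0,0,0,0,0,0,0,0,0,0,0,0,0,0,0,0,0,0,0,0,0,0,0,0,0,0,0,0], hand=0)

```text
t: 15.8
eef_pos: [0.5081, -0.2488, 0.0641]
ee_rot: [-3.138, 0.007, -2.959]
force: [-0.1, -0.3, 0.6]
width: 0.0859
```

```bash
python3 -c "
from plan import *
where(); print(arm.get_state()['width'])
a=save('wrist','w6')[:,:,::-1]
cv2.imwrite('pics/w6c.png',cv2.resize(a[20:300,130:370],None,fx=2,fy=2,interpolation=cv2.INTER_CUBIC))"
```

```text
free nose(lat,y,z mm) [  2.1745 106.6561  69.2121] pin nose [  2.6069 -99.3424  69.8761] pitch 0.18467370370041897 yawerr 0.12024675188402388 F lat,y,z [-0.12   -0.2991  0.6302] M [-0.0018  0.1614 -0.0159] t 15.8
0.08589260217482707
```

View pics/w6c.png

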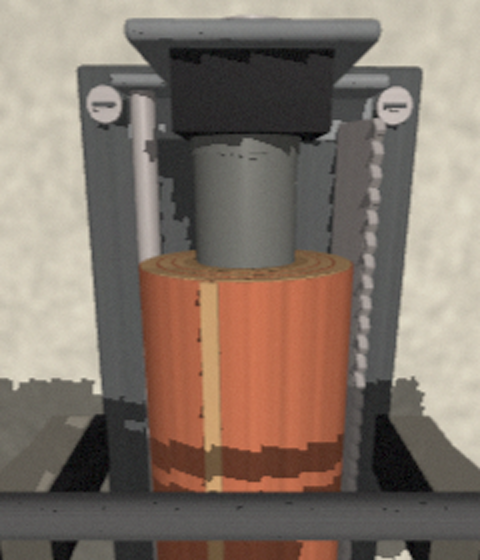

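The shoulder is flush on the right cup's face at (246,135), the roll is hanging by itself, and both fingers stand clear. I withdraw straight up.

>>> apply_moves(increments=[-0.001,0,0.005,0,0,0,0,0,0.01,0,0,0,0,0,0.015,0,0,0,0,0,0.02,0,0,0,0,0,0.025,0,0,0,0,0,0.025,0,0,0,0,0,0.025,0,0,0,0,0,0.025,0,0,0,0,0,0.025,0,0,0,0,0,0.025,0,0,0,0,0,0.02,0,0,0,0,0,0,0,0,0,0,0,0,0,0,0,0,0,0,0,0,0])

```text
t: 17.02
eef_pos: [0.5022, -0.2491, 0.3072]
ee_rot: [-3.135, 0.013, -2.959]
force: [-0.6, -1.2, -0.7]
width: 0.0878
```

```bash
python3 -c "
from plan import *
T=toolT(); a=save('wrist','w7')[:,:,::-1]
for n in ('roll','roll_pin_end','roll_plunger_end'):
    for r in finder.landmark_of('wrist',n)[:2]:
        p=onz('wrist',r['point'],.069,T)-C; print(n,r,'lat',p@e,'y',p@u)
cv2.imwrite('pics/w7c.png',cv2.resize(a[40:290,150:360],None,fx=2.2,fy=2.2,interpolation=cv2.INTER_CUBIC))
print((proj('wrist',C+u*.101,T)-[150,40])*2.2,(proj('wrist',C-u*.09,T)-[150,40])*2.2)"
```

```text
roll {'point': [247.9, 158.9], 'conf': 0.8} lat 0.0030687741689427077 y -0.010867012206010013
roll {'point': [417.6, 165.3], 'conf': 0.75} lat -0.24040290096077338 y -0.002354434984402386
roll_pin_end {'point': [365.9, 155.1], 'conf': 0.95} lat -0.1647960801041937 y -0.016832571816102693
roll_pin_end {'point': [87.9, 228.9], 'conf': 0.74} lat 0.25506220236719207 y 0.10098392333969422
roll_plunger_end {'point': [253.4, 199.8], 'conf': 0.83} lat -0.005098430321735609 y 0.05120666920576778
roll_plunger_end {'point': [463.1, 177.7], 'conf': 0.57} lat -0.3092223565484033 y 0.015689329139908434
[219.9736 418.5433] [220.1266 133.6256]
```

View pics/w7c.png

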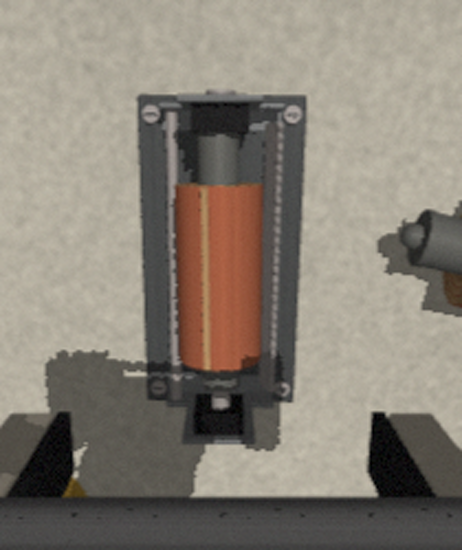

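The roll hangs straight on the line of the cups: its centre is at column 220 and the predicted line is at 220. The plunger is in the left cup at (220,402) and the shoulder is against the right one. I'm handing in.

```bash
python3 -c "
from station import arm
print(arm.job_done())"
```

```text
the job is handed in; nothing more can be done
None
```

The roll is loaded in the dispenser and hangs by itself in both cups. I handed the job in at about 17 s of the 72 s; no verdict is reported.

**What I did:** I lifted the roll off the rest and put the plunger's nose into the left cup with the pin end tilted up 13°. I then squeezed the spring about 16.7 mm while bringing the pin end down level in front of the right cup, and eased it out until the shoulder was home. The highest axial force I read was about 10.5 N.

**Last checks:**
- **Seating:** Before release, the axial force on the tool reversed and the position stopped changing at the expected home point.
- **Pictures after release:** The shoulder is flush on the right cup's face and the plunger is in the left cup. The roll lies on the predicted line of the cups and the robot is clear of it.
- **Not fully settled:** One force reading while seating went back to -3.4 N before a small further push confirmed it was home. In the last picture, the network's estimates of the roll's position were a few mm off (3 to 5 mm sideways). I went by the roll's edges in the picture instead.
- **Not checked:** The height of the hanging roll was judged only from the arm's pose, and I took no last picture of the bystanders. The arm's path kept clear of them.

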